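# Clip the lid onto the chocolate warmer

## Task

Put the steel lid on the chocolate warmer: with the lid tilted, tuck its tongue under the fixed lip of the warmer, then lower the other end and press it down past the sprung roller until it snaps home and the lid lies flat on the rim between its guides. Do not force it, leave the things around it where they are, and let go of the lid at the end.

Things in the scene. Friction and masses are not known exactly. Their poses are not given: they have to be found in the camera images.
- lid: Loose flat steel lid, 176 (its x) by 150 (its y) mm, 5 mm thick, about 0.4 kg, starting flat on the worktop, handle up. Origin: centre of the plate's underside; z up. In the middle of its -x edge a flat tongue 60 mm wide, 5 mm thick sticks out 16 mm; the +x edge is plain. Black bridge handle on top, its bar along y.
- handle (a point): Centre of the lid's handle bar, 37 mm above the lid's underside over its origin. The bar is 14 mm thick (lid x), 16 mm high, 100 mm long (lid y), with a post under each end; 76 mm of it is free underneath, 24 mm above the plate. Axes as the lid's.
- tongue (a point): Middle of the lower edge of the tongue's tip, 104 mm from the lid's origin along its -x. Axes as the lid's.
- warmer: Fixed white countertop warmer with an open steel pan, 270 (x) by 210 (y) mm, flat rim 100 mm above the worktop. Origin on the worktop, 12 mm to -x of the pan's centre; z up. Steel lip on its -x end (towards the robot), sprung roller on its +x end. Two guide ears, 20 mm long, 22 mm high, stand either side of the lid's place, 155 mm apart (clear width), 65 mm to +x of the seat.
- seat (a point): Point on the warmer where the lid's origin belongs, at rim height over the pan's centre; the seated lid has the warmer's axes, tongue to -x. The pan opening is 140 (x) by 116 (y) mm.
- lip (a point): Middle of the lower front edge of the warmer's lip, 92 mm to -x of the seat, 12 mm above the rim. The slot under it is 12 mm high, 14 mm deep (to a back wall), 68 mm wide between cheeks, open towards +x; the seated tongue reaches 12 mm into it. The lip is 6 mm thick, 100 mm wide (its top 18 mm above the rim).
- catch (a joint): Slide of the sprung roller at the warmer's +x end, m: 0 at rest, grows as it is pushed outward (+x) to at most 0.012. The free-turning roller (16 mm diameter, 34 mm long in y, axis 91 mm to +x of the seat, 13 mm above the rim) overhangs the seated lid's edge by 5 mm: that edge must be pressed past it from above with about 6 to 10 N.
- bowl: Bystander: small steel bowl, 110 mm wide, 50 mm high; origin under its centre.
- jar: Bystander: glass jar, 70 mm wide, 90 mm high; origin under its centre.
- mould: Bystander: clear plastic chocolate mould, 120 (x) by 60 (y) by 22 mm, lying flat between lid and warmer; origin under its centre.
Things that resemble listed ones, but are neither listed nor needed, are in the scene too. What is shaped like the lid but pink or purple is not meant.

How it is judged:
On the way:
1. the tongue is under the lip (at least 4 mm in) while the lid is still tilted (more than 0.08 rad, roller end up) (x of tongue in the frame of lip between -0.018 and -0.004 m and z of tongue in the frame of lip between -0.016 and -0.003 m and y of tongue in the frame of lip between -0.008 and 0.008 m and angle between lid's own z axis and vertical above 0.08 rad and z of lid in the frame of lip above -0.008 m), for 0.1 s.
At the end, for the whole second after the job is handed in: The lid lies flat on the warmer's rim (within 0.025 rad, and no more than 2 mm above it), within 5 mm of its seat in x and y and 0.06 rad in yaw, tongue under the lip, the roller sprung back over its other edge (catch within 2.5 mm of rest), at rest and released (x of lid in the frame of seat between -0.005 and 0.005 m and y of lid in the frame of seat between -0.005 and 0.005 m and z of lid in the frame of seat between -0.003 and 0.002 m and x of tongue in the frame of lip between -0.018 and -0.006 m and z of tongue in the frame of lip below -0.008 m and angle between lid's own z axis and vertical below 0.025 rad and angle between the x axis of lid and the x axis of warmer, either way round below 0.06 rad and value of joint catch below 0.0025 m and linear speed of lid below 0.01 m/s and contact force between the fingers and lid below 0.1 N); the robot touches nothing.
It fails at once if the lid is forced: more than 80 N between lid and warmer (contact force between lid and warmer above 80 N).
It fails at once if the bowl is pushed away (more than 30 mm) (distance of bowl from where it was at the start of the episode above 0.03 m).
It fails at once if the jar is pushed away (more than 30 mm) (distance of jar from where it was at the start of the episode above 0.03 m).
It fails at once if the mould is pushed away (more than 30 mm) (distance of mould from where it was at the start of the episode above 0.03 m).
It also fails if it takes over 58 s, if anything falls off the work surface, if the arm or the gripper's body presses on something with over 40 N, if the wrist force passes 120 N, or if a joint passes its speed limit or range.

## Robot

A 6-joint arm with a two-finger parallel gripper is mounted at the origin on the work surface. World frame = base frame: x ahead of the robot, y to its left, z up, the work surface at z = 0. Lengths are in m, angles in rad, forces in N, time in s.
With the tool pointing down it reaches from about 0.35 to 0.85 m from the base axis. Payload 8.1 kg.
Tool frame: the origin (TCP) lies midway between the tips of the shut fingers; the grasp point (between the pads) lies 19 mm behind it; z points along the fingers, y is the direction in which the jaws open and shut (so a half turn about z gives the same grasp; the last joint's range is limited). The gripper opens to 93 mm and grips with 3 to 60 N. Pads are 15 mm wide; open, the fingers measure 128 mm over their backs; the gripper's body (75 mm by 188 mm) begins 65 mm behind the grasp point.
Start: joints at [-1.206, 0.13, 1.488, -0, 1.523, -0.085], TCP at [0.261, -0.54, 0.219] pointing down, gripper open.
Joint ranges: [-2.96, 2.96], [-0.89, 2.26], [0.02, 2.5], [-1.34, 4.48], [0, 2.73], [-2.66, 2.66]. Speed limits (rad/s): [2.39, 2.39, 2.79, 3.14, 3.14, 3.14].

## Interface

Orientations are given as a unit quaternion [x, y, z, w].
In Python, from rig import monitor, imaging, ctrl gives the robot as it stands.
- The arm moves only by the tool servo_tool, never from a script. Its arguments are lists of equal length, an entry for each row: "fingers": the opening, from -1 (shut) to 1 (fully open); "offset": the shift along the world's x, y, z each as a share of 0.025 m, from -1 to 1, a list of three; "twist": the turn, a rotation vector about the world's x, y, z each as a share of 6 degrees, from -1 to 1, a list of three. A call has 1 to 20 rows; each row shifts and turns the commanded pose from where the row before left it; what a row does not reach is not made up. A row lasts 1/12 s, in which the tool goes at most 41.7 mm and 7.16 degrees, less where a joint would pass 70% of its speed; a pose out of reach is approached as far as the arm can. A call with a number of a shift or a turn outside -1 to 1 is refused whole. A call with a gripper value outside its range is refused whole. The fingers move at their own pace and stop on an object; the grip force is fixed at half the most. Time passes only in rows, so rows that do not move let the fingers close. It gives the time, the measured TCP pose, the force and the opening at its end, in the units of the state.
- monitor.state(): the state, without advancing time (a new reading comes with each control period).
- imaging.read_camera(name): name is "scene" or "top"; returns a dict with "color" (400x640x3 uint8, red, green, blue), "depth" (400x640 float32, m along the optical axis (not along the pixel's ray), 0 where there is no reading), "fx", "fy", "cx", "cy" (pixels), "k1" (the pictures are not rectified: a ray, as slopes to the right and down, at radius r is drawn at 1 + k1 r^2 times it, then the intrinsics apply), "extrinsics" (4x4, takes a point from camera to world coordinates). Camera axes: x right, y down, z forward; pixel columns grow to the right and rows downward; lengths in m; the calibration is good to about 2 mm. A picture is of the moment at which its call begins.
- ctrl.job_done(): hands the job in, once; it reports no verdict.
The state is a dict: "time_s": time; "joint_positions": joint angles; "joint_velocities": joint speeds; "tau": joint torques, N m; "tcp_pos": TCP position; "orientation": TCP orientation; "wrist_force": force on the tool from outside, world axes, zero at the start; "torque": the same for the moment, N m; "grip_width": finger opening in m.
Only numpy, scipy, OpenCV 4.12 (cv2) and the standard library are available. Lean on these libraries where they do the work, as an engineer would, in place of code of your own. Each camera call takes 0.05 s, during which the arm holds its last target. There are 200 camera calls.

## Working session

There is one attempt and no reset: what is moved stays moved. The work goes in short steps, Python scripts to look and compute and a tool call to move; the robot and the scene stay as the last step left them, time stands still between calls to the robot, and variables do not carry over. Pictures are saved under pics/ and viewed, about 8 in all and at most 12, crops included, and the job is handed in when it is done.

Besides the shell and the picture viewer there is one more tool, called after "Call:" as name(argument=value, ...), one argument or row to a line, values as JSON. servo_tool: Moves the arm, as the interface text tells. Shift numbers are shares of 0.025 m and turn numbers shares of 6 degrees, none past 1 either way. Its arguments: {"type":"object","properties":{"fingers":{"type":"array","items":{"type":"number"}},"offset":{"type":"array","items":{"type":"array","items":{"type":"number","minimum":-1,"maximum":1}}},"twist":{"type":"array","items":{"type":"array","items":{"type":"number","minimum":-1,"maximum":1}}}},"required":["fingers","offset","twist"]}

```bash
mkdir -p pics; cat > h.py <<'E'
import numpy as np,cv2
from rig import monitor,imaging,ctrl
def grab(n,tag):
    c=imaging.read_camera(n); np.savez(f'pics/{tag}.npz',**c)
    cv2.imwrite(f'pics/{tag}.png',c['color'][:,:,::-1]); return c
def load(tag): return dict(np.load(f'pics/{tag}.npz'))
def ray(c,u,v):
    K=np.array([[c['fx'],0,c['cx']],[0,c['fy'],c['cy']],[0,0,1]],float)
    d=np.array([(u-c['cx'])/c['fx'],(v-c['cy'])/c['fy']]);s=d.copy()
    for _ in range(20): s=d/(1+c['k1']*(s@s))
    return np.array([s[0],s[1],1.])
def at_z(c,u,v,z):
    E=c['extrinsics'];r=E[:3,:3]@ray(c,u,v);t=(z-E[2,3])/r[2];return E[:3,3]+t*r
def at_d(c,u,v):
    E=c['extrinsics'];w=c['depth'][int(v)-1:int(v)+2,int(u)-1:int(u)+2];w=w[w>0]
    return E[:3,:3]@(ray(c,u,v)*np.median(w))+E[:3,3]
E
python3 - <<'E'
from h import *
for n in('scene','top'):
    c=grab(n,n+'0');print(n,c['fx'],c['cx'],c['cy'],c['k1'],c['extrinsics'].round(3).tolist())
print(monitor.state())
E
```

```text
scene 520.9123380183677 317.7857090132394 202.0163117336828 0.03899649285114917 [[0.569, 0.434, -0.699, 1.405], [0.823, -0.303, 0.481, -0.671], [-0.004, -0.848, -0.529, 0.736], [0.0, 0.0, 0.0, 1.0]]
top 493.1592341769091 317.9480803163225 200.59168341046683 0.027673846467092134 [[-0.011, -0.986, 0.165, 0.39], [-1.0, 0.011, 0.002, -0.088], [-0.004, -0.165, -0.986, 1.201], [0.0, 0.0, 0.0, 1.0]]
{'time_s': 0.1, 'joint_positions': array([-1.20639400e+00,  1.31080400e-01,  1.48913281e+00, -8.97832753e-06,
        1.52303104e+00, -8.53879970e-02]), 'joint_velocities': array([ 0.00019108, -0.00073583, -0.00316568,  0.00142526,  0.0024657 ,
        0.00052151]), 'tau': array([ 6.43790190e-04, -5.61343002e+01, -4.93097341e+01,  7.71280308e-02,
        2.91579642e-02, -4.45497437e-05]), 'tcp_pos': array([ 0.26070773, -0.53983487,  0.21771612]), 'orientation': array([ 9.74817111e-01,  2.23004302e-01, -1.19271967e-04, -8.17153386e-04]), 'wrist_force': array([ 0.61197972, -0.13434868,  0.40839016]), 'torque': array([ 0.0074907 , -0.01287234,  0.0146148 ]), 'grip_width': 0.0929187965174881}
```

View pics/scene0.png

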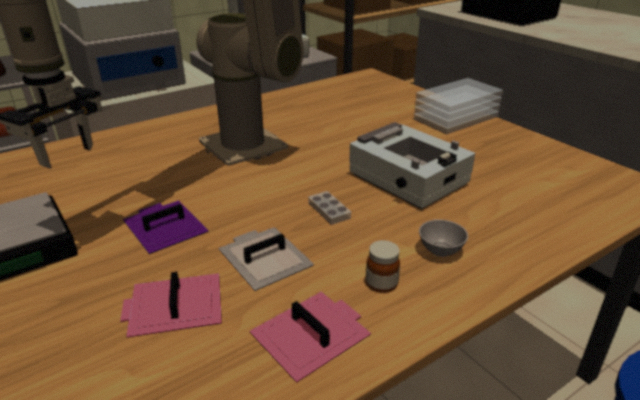

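View pics/top0.png

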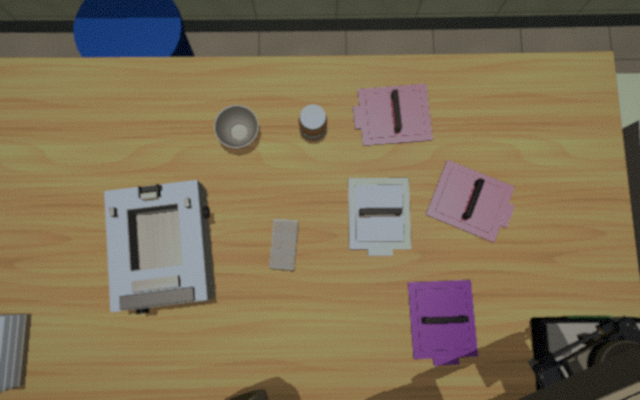

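The top view shows the white lid at about (380,212) with its tongue at (381,251), pointing to the robot. The warmer is at about (157,245), with its lip at (157,298) and its roller at (150,191). The mould is at (284,245), the jar at (313,121) and the bowl at (237,128). Next I'll enlarge the lid and the warmer.

```bash
python3 - <<'E'
from h import *
t=load('top0')['color'][:,:,::-1];s=load('scene0')['color'][:,:,::-1]
f=lambda a,k:cv2.resize(a,None,fx=k,fy=k,interpolation=cv2.INTER_CUBIC)
a=f(t[170:320,95:220],4)      # 500x600
cv2.imwrite('pics/c1.png',a)
b=f(t[170:265,335:425],4) # 360x380
d=f(s[220:295,215:320],4) #420x300
m=np.zeros((380,780,3),np.uint8);m[:380,:360]=b;m[:300,360:780]=d
cv2.imwrite('pics/c2.png',m)
E
```

```text
(no output)
```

View pics/c1.png

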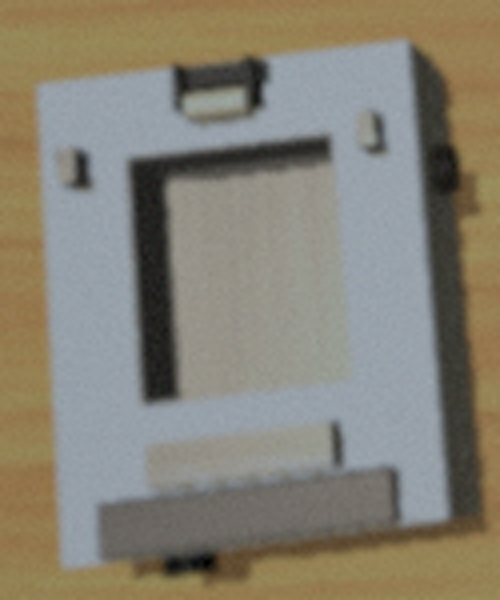

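View pics/c2.png

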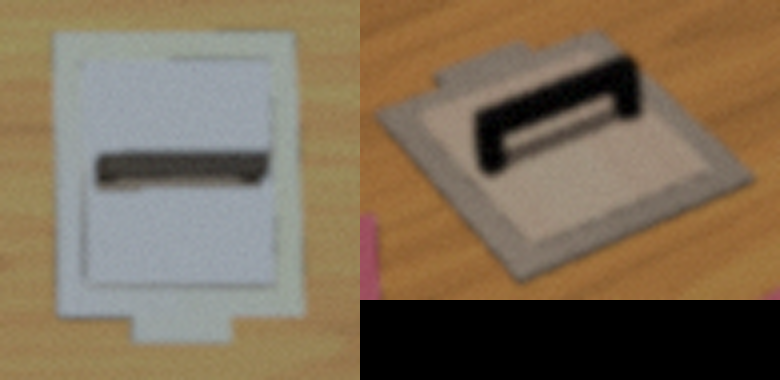

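The warmer crop shows the rim corners at (38,86), (408,40), (450,520) and (62,568), and the opening corners at (132,160), (330,135), (350,382) and (145,402). The lip spans (100–398, 470–560). In the lid crop, the plate corners are at (53,32), (296,32), (305,317) and (57,317), the tongue tip spans (133–232, 342), and the bar runs from (97,167) to (268,165).

```bash
python3 - <<'E'
from h import *
t=load('top0');s=load('scene0')
def W(n,pts,off,z,c=t):
    P=np.array([at_z(c,off[0]+u/4-.4,off[1]+v/4-.4,z) for u,v in pts]);print(n,P.round(4).tolist());return P
R=W('rim',[(38,86),(408,40),(450,520),(62,568)],(95,170),.1)
print('sides',[np.linalg.norm(R[i]-R[i-1]).round(3) for i in range(4)],R.mean(0).round(4))
O=W('open',[(132,160),(330,135),(350,382),(145,402)],(95,170),.1)
print('sides',[np.linalg.norm(O[i]-O[i-1]).round(3) for i in range(4)],O.mean(0).round(4))
W('liptop',[(98,505),(392,468),(398,520),(102,560)],(95,170),.118)
W('ears',[(70,165),(370,130)],(95,170),.122)
W('roller',[(218,95)],(95,170),.117)
L=W('lid',[(53,32),(296,32),(305,317),(57,317)],(335,170),.005)
print('sides',[np.linalg.norm(L[i]-L[i-1]).round(3) for i in range(4)],L.mean(0).round(4))
W('tip',[(133,342),(232,342)],(335,170),.003)
W('bar top',[(97,167),(268,165)],(335,170),.045)
for n,a,p in(('R',R,1),('O',O,1),('L',L,1)):
    v=a[0]-a[3]+a[1]-a[2];w=a[0]-a[1]+a[3]-a[2];print(n,'yaw',np.degrees([np.arctan2(v[1],v[0]),np.arctan2(-w[0],w[1])]).round(2))
for nm,c,uv in(('rim d',t,[(110,220),(195,270),(150,202),(120,298)]),('strip/lip',t,[(155,284),(155,298)]),('lid d',t,[(380,190),(380,235)]),('bar d',t,[(378,211)]),('table',t,[(260,180)]),
 ('scene lid',s,[(240,250),(265,280)]),('scene rim',s,[(380,175),(430,182)])):
    print(nm,[at_d(c,*p).round(3).tolist() for p in uv])
# scene view of bar: corners in crop -> triangulate bar ends with top
def tri(pa,pb):
    A=np.zeros((3,3));b=np.zeros(3)
    for c,(u,v) in((t,pa),(s,pb)):
        d=c['extrinsics'][:3,:3]@ray(c,u,v);d/=np.linalg.norm(d);M=np.eye(3)-np.outer(d,d);A+=M;b+=M@c['extrinsics'][:3,3]
    return np.linalg.solve(A,b).round(4)
cx=lambda u,v:(335+u/4-.4,170+v/4-.4)
sx=lambda u,v:(215+(u-360)/4-.4,220+v/4-.4)
print('bar +y end',tri(cx(97,167),sx(630,62)),'bar -y',tri(cx(268,165),sx(480,112)))
print('lid corners',tri(cx(305,317),sx(378,117)),tri(cx(53,32),sx(752,180)),tri(cx(296,32),sx(520,280)))
E
```

```text
rim [[0.6016, 0.3976, 0.1], [0.6259, 0.1898, 0.1], [0.3576, 0.1587, 0.1], [0.3351, 0.3679, 0.1]]
sides [np.float64(0.268), np.float64(0.209), np.float64(0.27), np.float64(0.21)] [0.4801 0.2785 0.1   ]
open [[0.5586, 0.3426, 0.1], [0.5716, 0.2322, 0.1], [0.4331, 0.216, 0.1], [0.4237, 0.3281, 0.1]]
sides [np.float64(0.136), np.float64(0.111), np.float64(0.139), np.float64(0.113)] [0.4967 0.2797 0.1   ]
liptop [[0.3687, 0.3434, 0.118], [0.386, 0.1867, 0.118], [0.3585, 0.1825, 0.118], [0.3398, 0.3395, 0.118]]
ears [[0.5529, 0.3677, 0.122], [0.5705, 0.2038, 0.122]]
roller [[0.5921, 0.2902, 0.117]]
lid [[0.647, -0.1605, 0.005], [0.6452, -0.3106, 0.005], [0.4695, -0.3088, 0.005], [0.471, -0.1592, 0.005]]
sides [np.float64(0.176), np.float64(0.15), np.float64(0.176), np.float64(0.15)] [ 0.5582 -0.2348  0.005 ]
tip [[0.4556, -0.2049, 0.003], [0.455, -0.2645, 0.003]]
bar top [[0.5565, -0.1824, 0.045], [0.5566, -0.2834, 0.045]]
R yaw [6.49 6.41]
O yaw [6.39 5.75]
L yaw [-0.51 -0.65]
rim d [[0.536, 0.38, 0.1], [0.422, 0.187, 0.1], [0.575, 0.293, 0.1], [0.364, 0.342, 0.115]]
strip/lip [[0.393, 0.267, 0.119], [0.363, 0.267, 0.115]]
lid d [[0.615, -0.239, 0.005], [0.504, -0.235, 0.007]]
bar d [[0.557, -0.228, 0.044]]
table [[0.645, 0.058, -0.0]]
scene lid [[0.51, -0.274, 0.006], [0.633, -0.278, 0.004]]
scene rim [[0.479, 0.172, 0.048], [0.623, 0.212, 0.08]]
bar +y end [ 0.5564 -0.1846  0.039 ] bar -y [ 0.5566 -0.2831  0.0457]
lid corners [ 0.4702 -0.3089 -0.    ] [ 0.6468 -0.1621  0.0021] [ 0.6458 -0.3106  0.0031]
```

The heights check out: rim 0.100, lip 0.119, lid plate about 0.005, bar top about 0.045, and all sizes match. The pale strip is the lip. Seat is about (0.496, 0.280) with yaw 6.4°. The lid bar is at (0.557, -0.234) with yaw -0.5°. I'll move above it now.

Call:
servo_tool(
  fingers=[1,1,1,1,1,1,1,1,1,1,1,1,1,1,1],
  offset=[
    [0.91,0.94,0],
    [0.91,0.94,0],
    [0.91,0.94,0],
    [0.91,0.94,0],
    [0.91,0.94,0],
    [0.91,0.94,0],
    [0.91,0.94,0],
    [0.91,0.94,0],
    [0.91,0.94,0],
    [0.91,0.94,-0.5],
    [0.91,0.94,-0.8],
    [0.91,0.94,-0.8],
    [0.91,0.94,-0.8],
    [0,0,-0.8],
    [0,0,0],
  ],
  twist=[
    [0,0,0.82],
    [0,0,0.82],
    [0,0,0.82],
    [0,0,0.82],
    [0,0,0.82],
    [0,0,0.82],
    [0,0,0.82],
    [0,0,0.82],
    [0,0,0.82],
    [0,0,0.82],
    [0,0,0.82],
    [0,0,0.82],
    [0,0,0.78],
    [0,0,0],
    [0,0,0],
  ],
)

```text
time_s: 1.35
tcp_pos: [0.5546, -0.2315, 0.1204]
orientation: [0.709, 0.705, -0.001, -0.004]
wrist_force: [-0.7, 1.1, -1.6]
grip_width: 0.0931
```

```bash
cat >> h.py <<'E'
from scipy.spatial.transform import Rotation as Rn
def st():
    s=monitor.state();q=s['orientation'];M=Rn.from_quat(q).as_matrix()
    print(round(s['time_s'],2),'tcp',s['tcp_pos'].round(4),'z',M[:,2].round(4),'yawy',np.degrees(np.arctan2(M[1,1],M[0,1])).round(2),'F',s['wrist_force'].round(2),'T',s['torque'].round(2),'w',round(s['grip_width'],4),'q',s['joint_positions'].round(2))
    return s
E
python3 -c "
from h import *
st()"
```

```text
1.35 tcp [ 0.5546 -0.2315  0.1204] z [-0.0076  0.004  -1.    ] yawy -0.32 F [-0.68  1.09 -1.56] T [-0.06  0.02 -0.01] w 0.0931 q [-0.48  0.21  1.59  0.    1.36 -0.48]
```

Call:
servo_tool(
  fingers=[1,1,1,1,1,1],
  offset=[
    [0,0,-0.8],
    [0,0,-0.8],
    [0,0,-0.8],
    [0,0,-0.4],
    [0,0,0],
    [0,0,0],
  ],
  twist=[
    [0,0,0],
    [0,0,0],
    [0,0,0],
    [0,0,0],
    [0,0,0],
    [0,0,0],
  ],
)

```text
time_s: 1.85
tcp_pos: [0.5562, -0.2353, 0.0565]
orientation: [0.711, 0.704, -0.0, -0.0]
wrist_force: [0.6, 0.1, 0.6]
grip_width: 0.0927
```

```bash
python3 -c "
from h import *
st();grab('scene','s1');st()
c=load('s1')['color'][170:300,180:340,::-1];cv2.imwrite('pics/s1c.png',cv2.resize(c,None,fx=4,fy=4,interpolation=2))"
```

```text
1.85 tcp [ 0.5562 -0.2353  0.0565] z [-7.e-04  2.e-04 -1.e+00] yawy -0.57 F [0.61 0.11 0.58] T [-0.08 -0.11 -0.  ] w 0.0927 q [-0.49  0.27  1.63 -0.    1.24 -0.48]
1.9 tcp [ 0.557  -0.2356  0.0575] z [ 1.1e-03 -6.0e-04 -1.0e+00] yawy -0.56 F [-0.82 -1.08  0.91] T [-0.08 -0.09 -0.01] w 0.0931 q [-0.48  0.27  1.63 -0.    1.24 -0.48]
```

View pics/s1c.png

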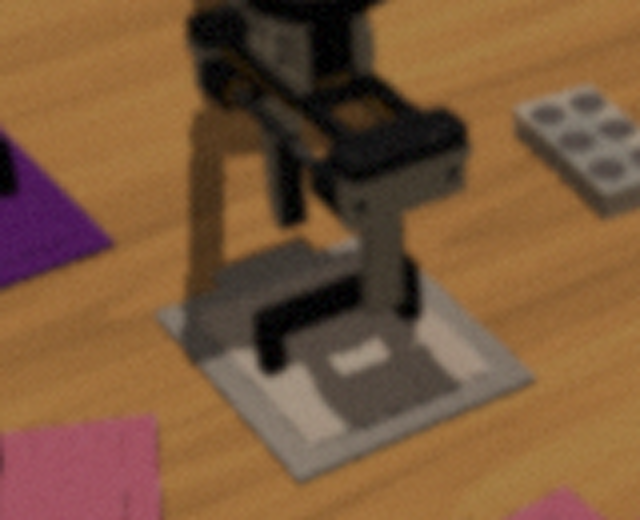

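The fingers straddle the bar, with the front finger at about (382,260) in the crop. I'll go down and grip.

Call:
servo_tool(
  fingers=[1,1,1,1,-1,-1,-1,-1,-1,-1,-1,-1],
  offset=[
    [0,0,-0.7],
    [0,0,-0.6],
    [0,0,-0.25],
    [0,0,0],
    [0,0,0],
    [0,0,0],
    [0,0,0],
    [0,0,0],
    [0,0,0],
    [0,0,0],
    [0,0,0],
    [0,0,0],
  ],
  twist=[
    [0,0,0],
    [0,0,0],
    [0,0,0],
    [0,0,0],
    [0,0,0],
    [0,0,0],
    [0,0,0],
    [0,0,0],
    [0,0,0],
    [0,0,0],
    [0,0,0],
    [0,0,0],
  ],
)

```text
time_s: 2.9
tcp_pos: [0.5566, -0.2348, 0.0174]
orientation: [0.71, 0.704, -0.0, -0.0]
wrist_force: [0.3, 0.3, -0.9]
grip_width: 0.0439
```

```bash
python3 -c "
from h import *
st()"
```

```text
2.9 tcp [ 0.5566 -0.2348  0.0174] z [-1.e-04  0.e+00 -1.e+00] yawy -0.51 F [ 0.35  0.31 -0.9 ] T [-0.05 -0.09  0.01] w 0.0439 q [-0.48  0.32  1.65 -0.    1.17 -0.48]
```

Still closing. I'll wait, then lift.

Call:
servo_tool(
  fingers=[-1,-1,-1,-1,-1,-1,-1,-1,-1,-1,-1,-1,-1,-1,-1,-1,-1,-1],
  offset=[
    [0,0,0],
    [0,0,0],
    [0,0,0],
    [0,0,0],
    [0,0,0],
    [0,0,0],
    [0,0,0],
    [0,0,0],
    [0,0,0],
    [0,0,0.2],
    [0,0,0.6],
    [0,0,0.8],
    [0,0,0.8],
    [0,0,0.8],
    [0,0,0.8],
    [0,0,0.8],
    [0,0,0.8],
    [0,0,0.8],
  ],
  twist=[
    [0,0,0],
    [0,0,0],
    [0,0,0],
    [0,0,0],
    [0,0,0],
    [0,0,0],
    [0,0,0],
    [0,0,0],
    [0,0,0],
    [0,0,0],
    [0,0,0],
    [0,0,0],
    [0,0,0],
    [0,0,0],
    [0,0,0],
    [0,0,0],
    [0,0,0],
    [0,0,0],
  ],
)

```text
time_s: 4.4
tcp_pos: [0.5557, -0.2344, 0.1777]
orientation: [0.71, 0.704, -0.0, -0.001]
wrist_force: [0.9, -0.6, -5.4]
grip_width: 0.0135
```

```bash
python3 -c "
from h import *
st()"
```

```text
4.4 tcp [ 0.5557 -0.2344  0.1777] z [-1.9e-03  8.0e-04 -1.0e+00] yawy -0.51 F [ 0.87 -0.56 -5.43] T [-0.06 -0.14 -0.06] w 0.0135 q [-0.48  0.16  1.53 -0.    1.45 -0.48]
```

Held: width 13.5 mm and the lid's weight shows in the force. I'll carry it over at height, tilted 12°, to a staging pose in front of and above the lip.

Call:
servo_tool(
  fingers=[-1,-1,-1,-1,-1,-1,-1,-1,-1,-1,-1,-1,-1,-1,-1,-1,-1,-1,-1,-1],
  offset=[
    [0,0.3,0],
    [0,0.6,0],
    [-0.07,0.86,0],
    [-0.07,0.86,0],
    [-0.07,0.86,0],
    [-0.07,0.86,0],
    [-0.07,0.86,0],
    [-0.07,0.86,0],
    [-0.07,0.86,0],
    [-0.07,0.86,0],
    [-0.07,0.86,0],
    [-0.07,0.86,0],
    [-0.07,0.86,0],
    [-0.07,0.86,0],
    [-0.07,0.86,0],
    [-0.07,0.86,0],
    [-0.07,0.86,0],
    [-0.07,0.86,0],
    [-0.07,0.86,0],
    [-0.07,0.86,0],
  ],
  twist=[
    [0,0,0],
    [0,-0.4,0],
    [0,-0.4,0],
    [0,-0.4,0],
    [0,-0.4,0],
    [0,-0.4,0],
    [0,0,0],
    [0,0,0.1],
    [0,0,0.1],
    [0,0,0.1],
    [0,0,0.1],
    [0,0,0.1],
    [0,0,0.1],
    [0,0,0.1],
    [0,0,0.1],
    [0,0,0.1],
    [0,0,0.1],
    [0,0,0.1],
    [0,0,0.05],
    [0,0,0],
  ],
)

```text
time_s: 6.07
tcp_pos: [0.5233, 0.1758, 0.1752]
orientation: [0.663, 0.742, 0.077, 0.068]
wrist_force: [0.1, -0.3, -4.3]
grip_width: 0.0138
```

Call:
servo_tool(
  fingers=[-1,-1,-1,-1,-1,-1,-1],
  offset=[
    [-0.07,0.86,0],
    [-0.07,0.86,0],
    [-0.07,0.86,0],
    [-0.07,0.86,0],
    [-0.07,0.7,0],
    [0,0.2,0],
    [0,0,0],
  ],
  twist=[
    [0,0,0],
    [0,0,0],
    [0,0,0],
    [0,0,0],
    [0,0,0],
    [0,0,0],
    [0,0,0],
  ],
)

```text
time_s: 6.65
tcp_pos: [0.5148, 0.2842, 0.1755]
orientation: [0.662, 0.742, 0.077, 0.068]
wrist_force: [-0.3, 0.0, -4.3]
grip_width: 0.0139
```

```bash
python3 -c "
from h import *
st();grab('top','t2');grab('scene','s2');st()
a=load('t2')['color'][165:325,70:230,::-1];b=load('s2')['color'][80:220,320:500,::-1]
f=lambda a,k:cv2.resize(a,None,fx=k,fy=k,interpolation=2)
cv2.imwrite('pics/t2c.png',f(a,3.75)); cv2.imwrite('pics/s2c.png',f(b,4))"
```

```text
6.65 tcp [0.5148 0.2842 0.1755] z [ 0.2037  0.0245 -0.9787] yawy 6.51 F [-0.32  0.01 -4.31] T [-0.11  0.15 -0.02] w 0.0139 q [ 0.46 -0.07  1.78 -0.07  1.23  0.37]
6.75 tcp [0.5155 0.2826 0.176 ] z [ 0.2045  0.0238 -0.9786] yawy 6.43 F [ 0.66  0.26 -4.36] T [-0.11  0.15  0.03] w 0.0137 q [ 0.46 -0.07  1.78 -0.07  1.23  0.36]
```

View pics/t2c.png

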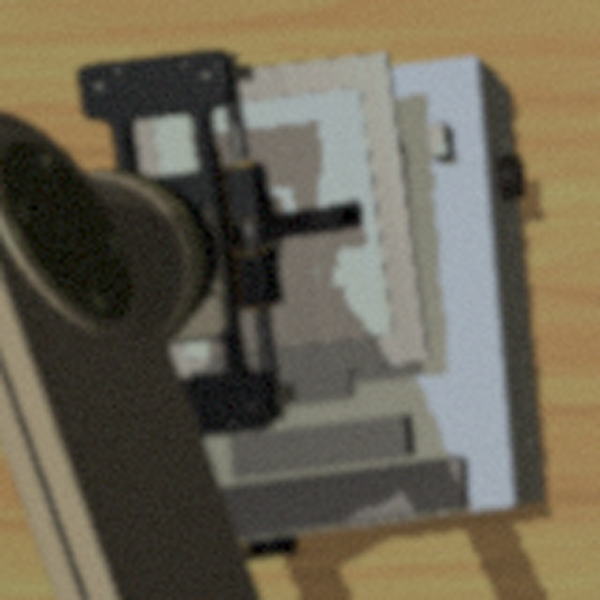

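View pics/s2c.png

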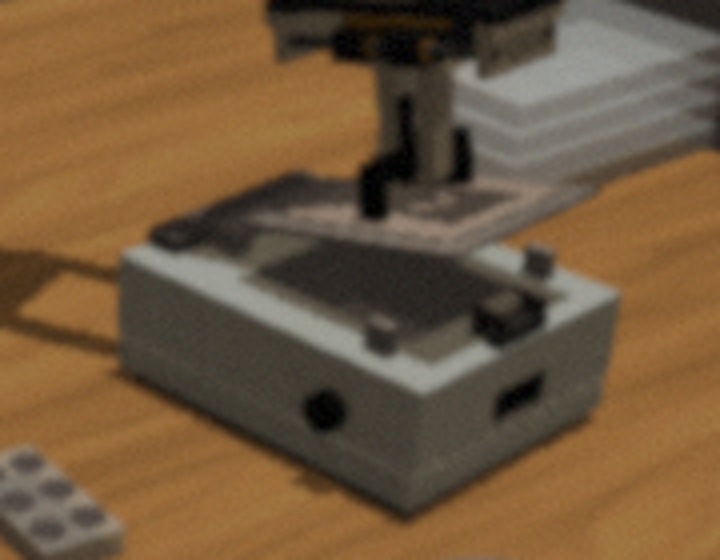

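Seven pictures viewed so far. In the top crop, the lid's -y corners are at (388,54) and (425,365), the tongue's tip corner is at (352,393), the lip's -y front corner is at (410,417), its back corner is at (412,452), and the -y ear is at (441,140). The scene view shows the lid tilted over the pan with its tongue near the lip. Next I'll compare these with the kinematics.

```bash
cat >> h.py <<'E'
def lidT(off=(0,0)):
    s=monitor.state();M=Rn.from_quat(s['orientation']).as_matrix()
    z=-M[:,2];x=M[:,1];
    if x[0]<0:x=-x
    y=np.cross(z,x);R=np.c_[x,y,z]
    return R,s['tcp_pos']-R@np.array([off[0],off[1],.0174])
E
python3 - <<'E'
from h import *
t=load('t2');t0=load('top0');R,o=lidT()
print('lid o',o.round(4),'tilt',np.degrees(np.arcsin(R[2,0])))
g=lambda u,v,z:at_z(t,70+u/3.75-.4,165+v/3.75-.4,z)
for n,l,uv in(('+x-y',(.088,-.075,.005),(388,54)),('-x-y',(-.088,-.075,.005),(425,365)),('tip-y',(-.104,-.03,.005),(352,393))):
    p=o+R@np.array(l);m=g(*uv,p[2]);print(n,p.round(4),m.round(4),'meas-pred in lid',(R.T@(m-p))[:2].round(4))
a=np.radians(6.4);Rw=np.array([[np.cos(a),-np.sin(a)],[np.sin(a),np.cos(a)]])
def seat(n,p,l): print(n,p.round(4),'-> seat',(p[:2]-Rw@np.array(l)).round(4))
seat('lip fr',g(410,417,.118),(-.092,-.05)); 
h=lambda u,v,z:at_z(t0,95+u/4-.4,170+v/4-.4,z)
seat('lip fL0',h(147,443,.118),(-.092,.05));seat('lip fR0',h(335,424,.118),(-.092,-.05))
seat('ear t2',g(441,140,.122),(.065,-.0795-.001))
p=(h(70,165,.122)+h(370,130,.122))/2;seat('ears0',p,(.065,0))
seat('roller0',h(217,103,.121),(.091,0))
O=np.mean([h(132,160,.1),h(330,135,.1),h(350,382,.1),h(145,402,.1)],0);seat('open',O,(0,0))
E
```

```text
lid o [0.5191 0.283  0.159 ] tilt 11.880943260707635
+x-y [0.612  0.218  0.1819] [0.6102 0.2186 0.1819] meas-pred in lid [-0.0017  0.0008]
-x-y [0.4409 0.1987 0.1457] [0.4379 0.2018 0.1457] meas-pred in lid [-0.0025  0.0034]
tip-y [0.4203 0.2417 0.1425] [0.4229 0.2433 0.1425] meas-pred in lid [0.0027 0.0013]
lip fr [0.4095 0.217  0.118 ] -> seat [0.4953 0.2769]
lip fL0 [0.4012 0.319  0.118 ] -> seat [0.4982 0.2796]
lip fR0 [0.4099 0.2183 0.118 ] -> seat [0.4958 0.2782]
ear t2 [0.5709 0.2036 0.122 ] -> seat [0.4973 0.2763]
ears0 [0.5617 0.2857 0.122 ] -> seat [0.4971 0.2785]
roller0 [0.5869 0.2892 0.121 ] -> seat [0.4964 0.279 ]
open [0.4967 0.2797 0.1   ] -> seat [0.4967 0.2797]
```

The estimates agree on a seat of about (0.497, 0.278). The camera puts the lid about 1.5 mm further in +y than the kinematics do, so I'll aim for kinematic y 0.277. I'll lower it in front of the slot.

Call:
servo_tool(
  fingers=[-1,-1,-1,-1,-1,-1],
  offset=[
    [-0.1,-0.15,-0.3],
    [0,0,-0.5],
    [0,0,-0.4],
    [0,0,-0.2],
    [0,0,0],
    [0,0,0],
  ],
  twist=[
    [0,0,0],
    [0,0,0],
    [0,0,0],
    [0,0,0],
    [0,0,0],
    [0,0,0],
  ],
)

```text
time_s: 7.25
tcp_pos: [0.5135, 0.2789, 0.1414]
orientation: [0.663, 0.741, 0.078, 0.069]
wrist_force: [0.4, -0.3, -4.4]
grip_width: 0.0136
```

```bash
cat >> h.py <<'E'
def rep():
    s=st();R,o=lidT();tip=o+R@np.array([-.104,0,0]);a=np.radians(6.4)
    Rw=np.array([[np.cos(a),-np.sin(a)],[np.sin(a),np.cos(a)]]);S=np.array([.4967,.277])
    print('tip in lip',(Rw.T@(tip[:2]-S)+[.092,0]).round(4),'z over rim',round(tip[2]-.1,4),'origin in seat',(Rw.T@(o[:2]-S)).round(4),'edge z over rim',round((o+R@[.088,0,0])[2]-.1,4),'tilt',np.degrees(np.arcsin(R[2,0])).round(2))
E
python3 -c "
from h import *
rep()"
```

```text
7.25 tcp [0.5135 0.2789 0.1414] z [ 0.205   0.0242 -0.9785] yawy 6.37 F [ 0.37 -0.31 -4.43] T [-0.07  0.15 -0.02] w 0.0136 q [ 0.45 -0.05  1.83 -0.07  1.16  0.37]
tip in lip [0.0107 0.0001] z over rim 0.0029 origin in seat [0.0205 0.0001] edge z over rim 0.0425 tilt 11.91
```

Call:
servo_tool(
  fingers=[-1,-1,-1,-1,-1,-1,-1,-1],
  offset=[
    [-0.15,-0.017,0],
    [-0.15,-0.017,0],
    [-0.15,-0.017,0],
    [-0.15,-0.017,0],
    [-0.12,-0.013,0],
    [-0.05,-0.005,0],
    [0,0,0],
    [0,0,0],
  ],
  twist=[
    [0,0,0],
    [0,0,0],
    [0,0,0],
    [0,0,0],
    [0,0,0],
    [0,0,0],
    [0,0,0],
    [0,0,0],
  ],
)

```text
time_s: 7.92
tcp_pos: [0.4946, 0.2774, 0.1425]
orientation: [0.663, 0.741, 0.079, 0.069]
wrist_force: [0.0, -0.2, -4.7]
grip_width: 0.0142
```

```bash
python3 -c "
from h import *
rep()
grab('top','t3');grab('scene','s3')
f=lambda a,k:cv2.resize(a,None,fx=k,fy=k,interpolation=2)
a=f(load('t3')['color'][255:310,120:220,::-1],4);b=f(load('s3')['color'][100:200,340:480,::-1],4)
m=np.zeros((400,800,3),np.uint8);a=a[:,:400] if a.shape[1]>400 else a
m=np.zeros((620,560,3),np.uint8);m[:220,:400]=a;m[220:620,:560]=b;cv2.imwrite('pics/m3.png',m[:600])
"
```

```text
7.92 tcp [0.4946 0.2774 0.1425] z [ 0.2067  0.0252 -0.9781] yawy 6.39 F [ 0.01 -0.15 -4.68] T [-0.03  0.15  0.03] w 0.0142 q [ 0.47 -0.1   1.88 -0.08  1.17  0.38]
tip in lip [-0.0081  0.0007] z over rim 0.0039 origin in seat [0.0016 0.0006] edge z over rim 0.0438 tilt 12.02
```

View pics/m3.png

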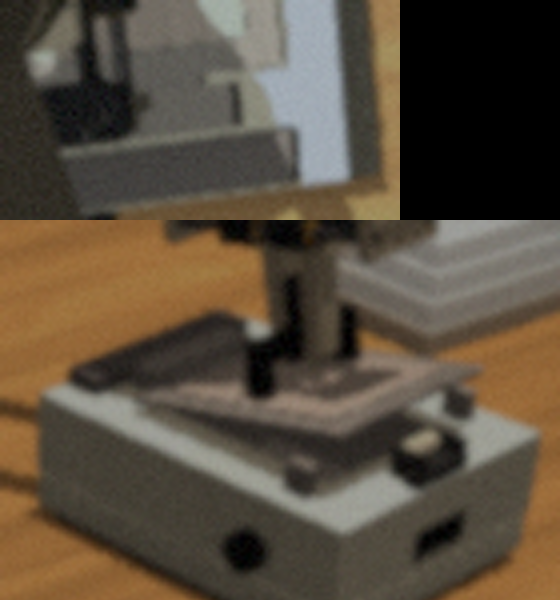

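Eight pictures viewed. The tongue's end is hidden under the lip, the lid's +x edge is above the roller and the ears, and there is no contact force. Next I'll pivot down to 7°.

Call:
servo_tool(
  fingers=[-1,-1,-1,-1,-1,-1,-1,-1],
  offset=[
    [-0.02,-0.02,-0.08],
    [-0.02,0,-0.08],
    [0,0,-0.08],
    [0,0,-0.08],
    [0,0,-0.08],
    [0,0,-0.04],
    [0,0,0],
    [0,0,0],
  ],
  twist=[
    [-0.016,0.14,0],
    [-0.016,0.14,0],
    [-0.016,0.14,0],
    [-0.016,0.14,0],
    [-0.016,0.14,0],
    [-0.016,0.14,0],
    [0,0,0],
    [0,0,0],
  ],
)

```text
time_s: 8.68
tcp_pos: [0.4941, 0.2768, 0.1315]
orientation: [0.666, 0.744, 0.046, 0.04]
wrist_force: [0.7, -0.3, -2.8]
grip_width: 0.014
```

```bash
python3 -c "
from h import *
rep()"
```

```text
8.68 tcp [0.4941 0.2768 0.1315] z [ 0.1199  0.015  -0.9927] yawy 6.37 F [ 0.67 -0.29 -2.78] T [-0.27 -0.04 -0.03] w 0.014 q [ 0.45 -0.01  1.8  -0.04  1.24  0.35]
tip in lip [-0.0117  0.0001] z over rim 0.0017 origin in seat [-0.0005  0.0001] edge z over rim 0.0249 tilt 6.94
```

The force hints at a light contact, possibly the -y ear. I'll look closely.

```bash
python3 -c "
from h import *
grab('top','t4');grab('scene','s4');rep()
f=lambda a,k:cv2.resize(a,None,fx=k,fy=k,interpolation=2)
a=f(load('t4')['color'][175:275,120:210,::-1],6)[:,:380+160];b=f(load('s4')['color'][135:205,380:475,::-1],6)
cv2.imwrite('pics/t4c.png',a)
m=np.zeros((600,800,3),np.uint8);A=f(load('t4')['color'][180:280,150:215,::-1],5);B=f(load('s4')['color'][135:205,390:470,::-1],5.8)
m[:500,:325]=A;m[:B.shape[0],330:330+B.shape[1]]=B;cv2.imwrite('pics/m4.png',m[:500])
"
```

```text
8.78 tcp [0.4939 0.2768 0.1316] z [ 0.1202  0.015  -0.9926] yawy 6.38 F [-0.12 -0.02 -3.21] T [-0.22 -0.12  0.02] w 0.014 q [ 0.45 -0.01  1.8  -0.04  1.24  0.35]
tip in lip [-0.0119  0.0001] z over rim 0.0017 origin in seat [-0.0007  0.0001] edge z over rim 0.0249 tilt 6.96
```

View pics/m4.png

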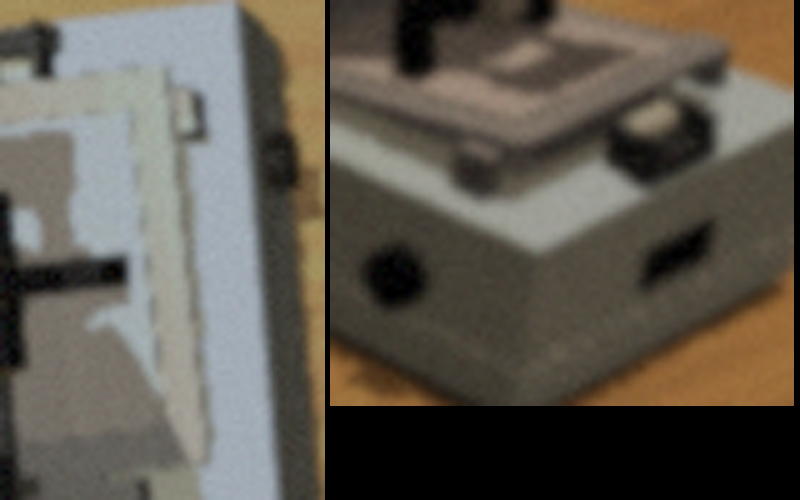

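Nine pictures viewed. The lid's -y edge runs from (168,68) to (207,462) in the left crop, right beside the -y ear, whose inner edge is at about 172. I'll compute the clearance.

```bash
python3 - <<'E'
from h import *
t=load('t4');t0=load('top0');R,o=lidT()
a=np.radians(6.4);Rw=np.array([[np.cos(a),-np.sin(a)],[np.sin(a),np.cos(a)]]);S=np.array([.4967,.277])
g=lambda u,v,z:at_z(t,150+u/5-.4,180+v/5-.4,z)
for uv,l in(((168,68),(.088,-.075,.005)),((207,462),(-.088,-.075,.005)),((182,140),(.055,-.075,.005))):
    p=o+R@np.array(l);m=g(*uv,p[2]);print('lid',(Rw.T@(m[:2]-S)).round(4),'pred',(Rw.T@(p[:2]-S)).round(4))
# sub-pixel profile across ear row in top0 (unobstructed) and t4
for n,c,r in(('t0',t0,202),('t4',t,202),('t4',t,207)):
    print(n,r,c['color'][r,178:196].mean(1).round(0).astype(int))
print('t0 left ear',t0['color'][211,104:120].mean(1).round(0).astype(int))
for c,u,v in((t0,184.5,202),(t0,190.5,202),(t0,109,211),(t0,116.,211)): print('ear edge',u,(Rw.T@(at_z(c,u,v,.122)[:2]-S)).round(4))
E
```

```text
lid [ 0.0846 -0.076 ] pred [ 0.086  -0.0749]
lid [-0.088 -0.074] pred [-0.0887 -0.0749]
lid [ 0.0525 -0.0786] pred [ 0.0533 -0.0749]
t0 202 [162 160 164 160 165 158 152 148 150 144 113  75  88 135 159 162 160 164]
t4 202 [162 165 164 168 163 153 133 136 155 150 123  82  98 146 168 173 174 172]
t4 207 [166 165 163 168 166 155 135 113 104  91  86  79  93 126 157 172 172 175]
t0 left ear [126 146 156 165 153 146 141 138 133 110  66  42  71 122 149 161]
ear edge 184.5 [ 0.0661 -0.0753]
ear edge 190.5 [ 0.0645 -0.0885]
ear edge 109 [0.0665 0.0906]
ear edge 116.0 [0.0646 0.0755]
```

The moments and the image both put the lid against the -y ear by about 1 mm. I'll lift 2 mm, shift 1.5 mm in +y with a 0.4° yaw, and lower again.

Call:
servo_tool(
  fingers=[-1,-1,-1,-1,-1,-1,-1],
  offset=[
    [0,0,0.08],
    [-0.005,0.06,0],
    [0,0,0],
    [0,0,-0.04],
    [0,0,-0.05],
    [0,0,0],
    [0,0,0],
  ],
  twist=[
    [0,0,0],
    [0,0,0.07],
    [0,0,0],
    [0,0,0],
    [0,0,0],
    [0,0,0],
    [0,0,0],
  ],
)

```text
time_s: 9.37
tcp_pos: [0.4933, 0.2782, 0.1308]
orientation: [0.663, 0.746, 0.045, 0.039]
wrist_force: [0.2, -0.0, -5.0]
grip_width: 0.0137
```

```bash
python3 -c "
from h import *
rep()"
```

```text
9.37 tcp [0.4933 0.2782 0.1308] z [ 0.119   0.0157 -0.9928] yawy 6.8 F [ 0.18 -0.01 -5.05] T [-0.02  0.04  0.02] w 0.0137 q [ 0.45 -0.01  1.8  -0.04  1.24  0.34]
tip in lip [-0.0124  0.0009] z over rim 0.001 origin in seat [-0.0012  0.0016] edge z over rim 0.0241 tilt 6.89
```

The contact is gone and the lid is between the ears. I'll pivot down onto the roller.

Call:
servo_tool(
  fingers=[-1,-1,-1,-1,-1,-1,-1],
  offset=[
    [0.01,0,-0.04],
    [0.01,0,-0.04],
    [0.01,0,-0.04],
    [0.01,0,-0.04],
    [0.01,0,-0.04],
    [0,0,0],
    [0,0,0],
  ],
  twist=[
    [-0.011,0.095,0],
    [-0.011,0.095,0],
    [-0.011,0.095,0],
    [-0.011,0.095,0],
    [-0.011,0.095,0],
    [0,0,0],
    [0,0,0],
  ],
)

```text
time_s: 9.95
tcp_pos: [0.4944, 0.2782, 0.1255]
orientation: [0.664, 0.747, 0.026, 0.022]
wrist_force: [-2.9, -0.0, -4.2]
grip_width: 0.0139
```

```bash
python3 -c "
from h import *
rep()"
```

```text
9.95 tcp [0.4944 0.2782 0.1255] z [ 0.0685  0.0098 -0.9976] yawy 6.79 F [-2.9  -0.01 -4.25] T [-0.06  0.47  0.04] w 0.0139 q [ 0.44  0.04  1.76 -0.02  1.28  0.32]
tip in lip [-0.0127  0.0007] z over rim 0.001 origin in seat [-0.001   0.0014] edge z over rim 0.0143 tilt 3.97
```

Call:
servo_tool(
  fingers=[-1,-1,-1,-1,-1,-1,-1,-1],
  offset=[
    [0.01,0,-0.055],
    [0.01,0,-0.055],
    [0.01,0,-0.055],
    [0.01,0,-0.055],
    [0.01,0,-0.055],
    [0.01,0,-0.055],
    [0,0,0],
    [0,0,0],
  ],
  twist=[
    [-0.013,0.112,0],
    [-0.013,0.112,0],
    [-0.013,0.112,0],
    [-0.013,0.112,0],
    [-0.013,0.112,0],
    [-0.013,0.112,0],
    [0,0,0],
    [0,0,0],
  ],
)

```text
time_s: 10.62
tcp_pos: [0.4971, 0.2782, 0.1181]
orientation: [0.664, 0.748, 0.001, -0.0]
wrist_force: [0.4, -0.0, -4.4]
grip_width: 0.0137
```

```bash
python3 -c "
from h import *
rep()"
```

```text
10.62 tcp [0.4971 0.2782 0.1181] z [ 8.0e-04  2.2e-03 -1.0e+00] yawy 6.78 F [ 0.39 -0.05 -4.45] T [-0.04 -0.04 -0.06] w 0.0137 q [0.42 0.12 1.69 0.   1.33 0.3 ]
tip in lip [-0.0114  0.0005] z over rim 0.0006 origin in seat [0.0006 0.0012] edge z over rim 0.0008 tilt 0.06
```

The roller force has gone, so it has snapped home, but the arm still carries the lid's weight. I'll set it down the last millimetre.

Call:
servo_tool(
  fingers=[-1,-1,-1,-1],
  offset=[
    [0,0,-0.03],
    [0,0,-0.03],
    [0,0,0],
    [0,0,0],
  ],
  twist=[
    [0,0,0],
    [0,0,0],
    [0,0,0],
    [0,0,0],
  ],
)

```text
time_s: 10.95
tcp_pos: [0.4969, 0.2784, 0.1174]
orientation: [0.664, 0.748, 0.001, -0.0]
wrist_force: [0.2, -2.8, 3.0]
grip_width: 0.014
```

```bash
python3 -c "
from h import *
rep()"
```

```text
10.95 tcp [0.4969 0.2784 0.1174] z [ 0.0015  0.0025 -1.    ] yawy 6.8 F [ 0.19 -2.75  2.98] T [-0.34  0.03 -0.05] w 0.014 q [0.42 0.12 1.69 0.   1.33 0.3 ]
tip in lip [-0.0116  0.0007] z over rim -0.0002 origin in seat [0.0004 0.0014] edge z over rim 0.0001 tilt 0.1
```

Call:
servo_tool(
  fingers=[0,0,0,0,0,0,0,0,0,0,0,0,0,0,0,0,0,0,0,0],
  offset=[
    [0,0,0],
    [0,0,0],
    [0,0,0],
    [0,0,0],
    [0,0,0],
    [0,0,0],
    [0,0,0],
    [0,0,0],
    [0,0,0],
    [0,0,0.2],
    [0,0,0.4],
    [0,0,0.8],
    [0,0,0.8],
    [0,0,0.8],
    [0,0,0.8],
    [0,0,0.8],
    [-0.6,-0.8,0.8],
    [-0.6,-0.8,0.5],
    [-0.6,-0.8,0],
    [-0.6,-0.8,0],
  ],
  twist=[
    [0,0,0],
    [0,0,0],
    [0,0,0],
    [0,0,0],
    [0,0,0],
    [0,0,0],
    [0,0,0],
    [0,0,0],
    [0,0,0],
    [0,0,0],
    [0,0,0],
    [0,0,0],
    [0,0,0],
    [0,0,0],
    [0,0,0],
    [0,0,0],
    [0,0,0],
    [0,0,0],
    [0,0,0],
    [0,0,0],
  ],
)

```text
time_s: 12.62
tcp_pos: [0.4364, 0.1979, 0.2664]
orientation: [0.664, 0.748, 0.002, 0.0]
wrist_force: [-0.2, 0.2, -0.5]
grip_width: 0.0466
```

Call:
servo_tool(
  fingers=[0,0,0,0,0,0,0,0,0,0],
  offset=[
    [-0.3,-1,0],
    [-0.3,-1,0],
    [-0.3,-1,0],
    [-0.3,-1,0],
    [-0.3,-1,0],
    [-0.3,-1,0],
    [-0.3,-1,0],
    [0,-0.5,0],
    [0,0,0],
    [0,0,0],
  ],
  twist=[
    [0,0,0],
    [0,0,0],
    [0,0,0],
    [0,0,0],
    [0,0,0],
    [0,0,0],
    [0,0,0],
    [0,0,0],
    [0,0,0],
    [0,0,0],
  ],
)

```text
time_s: 13.45
tcp_pos: [0.384, 0.0105, 0.2649]
orientation: [0.665, 0.747, 0.001, -0.0]
wrist_force: [-0.5, 0.5, 0.4]
grip_width: 0.0463
```

```bash
python3 -c "
from h import *
st();grab('top','t5');grab('scene','s5')
f=lambda a,k:cv2.resize(a,None,fx=k,fy=k,interpolation=2)
A=f(load('t5')['color'][175:315,95:215,::-1],4);B=f(load('s5')['color'][115:205,345:480,::-1],3)[:,:320]
m=np.zeros((560,800,3),np.uint8);m[:,:480]=A;B=f(load('s5')['color'][115:210,345:480,::-1],2.37)
m[:B.shape[0],480:480+B.shape[1]]=B[:,:320];cv2.imwrite('pics/m5.png',m)
t=load('t5')
for p in((155,210),(180,240),(135,215),(150,262),(130,250),(175,260)): print(p,at_d(t,*p).round(4))
"
```

```text
13.45 tcp [0.384  0.0105 0.2649] z [ 0.0014  0.0022 -1.    ] yawy 6.68 F [-0.46  0.46  0.4 ] T [-0.05 -0.08  0.03] w 0.0463 q [-0.11 -0.5   1.96  0.    1.68 -0.23]
(155, 210) [0.5558 0.2784 0.1083]
(180, 240) [0.4389 0.066  0.6543]
(135, 215) [0.5451 0.3225 0.1078]
(150, 262) [0.4404 0.2841 0.1083]
(130, 250) [0.4673 0.3293 0.1081]
(175, 260) [0.4154 0.0616 0.6854]
```

View pics/m5.png

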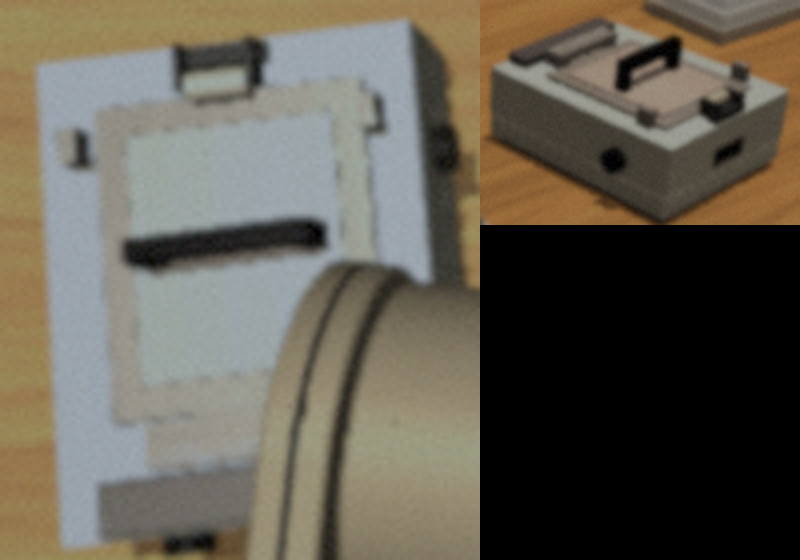

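Ten pictures viewed. The lid lies between the ears with its handle at (225,240), the roller at (215,80) lies over its +x edge, the tongue goes under the lip, and it is released. A numeric check of flatness, height and position follows.

```bash
python3 - <<'E'
from h import *
t=load('t5');t0=load('top0')
def plane(c,regs):
    P=np.array([at_d(c,u,v) for (u0,u1,v0,v1) in regs for u in range(u0,u1,2) for v in range(v0,v1,2)])
    m=np.median(P[:,2]);P=P[abs(P[:,2]-m)<.006];C=P.mean(0);k=np.linalg.lstsq(np.c_[P[:,:2]-C[:2],np.ones(len(P))],P[:,2],rcond=None)[0]
    print('n',len(P),'slopes',k[:2].round(4),'z',k[2].round(4),'at',C[:2].round(3));
print('lid now');plane(t,[(130,173,208,228),(130,157,242,268)])
print('lid start');plane(t0,[(360,400,187,203),(360,400,220,238)])
print('rim now');plane(t,[(108,114,220,290)]);print('rim start');plane(t0,[(108,114,220,290),(195,200,220,290)])
a=np.radians(6.4);Rw=np.array([[np.cos(a),-np.sin(a)],[np.sin(a),np.cos(a)]]);S=np.array([.4967,.2785])
g=lambda u,v,z:(Rw.T@(at_z(t,95+u/4-.4,175+v/4-.4,z)[:2]-S)).round(4)
print('lid corners +x+y',g(96,110,.105),'-x+y',g(114,424,.105),'+x-y',g(358,80,.105),'edge -y',g(374,255,.105))
print('bar ends',g(124,250,.145),g(325,232,.145))
print('ear bases: +y inner',g(89,155,.1),'+y top inner',g(78,150,.122),'-y top inner',g(363,115,.122))
print('roller',g(216,82,.121),'start', (Rw.T@(at_z(t0,95+217/4-.4,170+103/4-.4,.121)[:2]-S)).round(4))
print('rim',g(38,66,.1),g(408,20,.1),g(62,548,.1))
E
```

```text
lid now
n 402 slopes [0.0003 0.0013] z 0.1077 at [0.503 0.293]
lid start
n 340 slopes [-0.0006 -0.0009] z 0.007 at [ 0.56  -0.235]
rim now
n 100 slopes [ 0.0091 -0.1035] z 0.1007 at [0.463 0.376]
rim start
n 205 slopes [0.0008 0.0023] z 0.1006 at [0.46  0.277]
lid corners +x+y [0.0872 0.0738] -x+y [-0.088   0.0736] +x-y [ 0.0863 -0.0729] edge -y [-0.0134 -0.074 ]
bar ends [0.0009 0.0477] [-0.0027 -0.0592]
ear bases: +y inner [0.0631 0.0811] +y top inner [0.0625 0.0782] -y top inner [ 0.0627 -0.0784]
roller [0.0914 0.0011] start [0.0908 0.0005]
rim [0.1175 0.1067] [ 0.1185 -0.1025] [-0.1506  0.1069]
```

The lid is flat (slopes below 0.002), on the rim (0.1007 against 0.1006), centred within about 1 mm, and the roller is back at rest. I'll hand in.

```bash
python3 -c "
from h import *
print(ctrl.job_done())"
```

```text
the job is handed in; nothing more can be done
None
```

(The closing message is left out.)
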